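# Turn the glass panel over on the turning stand with a lifter

### The arm

A 6-joint arm with a two-finger parallel gripper is mounted at the origin on a cart in front of the work surface, level with it; the furniture and walls round the work are solid. World frame = base frame: x ahead of the robot, y to its left, z up, the work surface at z = 0. Lengths are in m, angles in rad, forces in N, time in s.
With the tool pointing down it reaches from about 0.3 to 0.775 m from the base axis. Payload 14.6 kg.
Tool frame: the origin (TCP) lies at the very end of the fingers, on their centre line; the grasp point (between the pads) lies 19 mm behind it; z points along the fingers, y is the line along which they close (so a half turn about z gives the same grasp; the last joint's range is limited). The gripper opens to 94 mm and grips with 3 to 60 N. Pads are 16 mm wide; open, the fingers measure 119 mm over their backs; the gripper's body (75 mm by 177 mm) begins 78 mm behind the grasp point.
Start: joints at [-0.067, 0.3, 1.521, -0, 1.321, -0.067], TCP at [0.55, -0, 0.205] pointing down, gripper open.
Joint ranges: [-3.03, 3.03], [-0.79, 2.21], [0.23, 2.52], [-1.04, 4.18], [0, 3.07], [-2.55, 2.55]. Speed limits (rad/s): [2.22, 2.22, 2.57, 3.14, 3.14, 3.14].

### API

Orientations are given as [roll, pitch, yaw] about the fixed x, y, z axes, in that order (R = Rz(yaw) Ry(pitch) Rx(roll)).
In Python, from station import ctrl gives the robot as it stands.
- The arm moves only by the shell command python3 -m pendant 'ROWS' [OPENING] [FORCE]. ROWS is JSON, a list of rows, each a list of 2 entries, a list of its own where there are three numbers: the shift along the world's x, y, z in cm, then the turn about the world's z in rad. A call has 1 to 20 rows; each row shifts and turns the commanded pose from where the row before left it; what a row does not reach is not made up. A row lasts 1/12 s, in which the tool goes at most 41.7 mm and 7.16 degrees, less where a joint would pass 70% of its speed; a pose out of reach is approached as far as the arm can. A call is refused whole if a number of a shift passes 4.17 or a number of a turn 0.125, either way. A call with a gripper value outside its range is refused whole. OPENING is the opening, from 0 (shut) to 1 (fully open), set as the call begins (- or left out, the last holds). The fingers move at their own pace and stop on an object; FORCE is the grip in N (left out, the last holds). Time passes only in rows, so rows that do not move let the fingers close. It gives the time, the measured TCP pose, the force, the opening and the grip force at its end, in the units of the state.
- ctrl.get_obs(): the state, without advancing time (a new reading comes with each control period).
- ctrl.camera(name): name is "scene" or "side" or "wrist"; returns a dict with "color" (480x640x3 uint8, red, green, blue), "intrinsics" (3x3 intrinsics, pixels), "camera_from_world" (4x4, takes a point from world to camera coordinates). Camera axes: x right, y down, z forward; pixel columns grow to the right and rows downward; lengths in m; the calibration is good to about 2 mm. A picture is of the moment at which its call begins. There is no depth.
- ctrl.hand_in(): hands the job in; it is judged then, once.
The state is a dict: "time_s": time; "qpos": joint angles; "joint_vel": joint speeds; "tau": joint torques, N m; "ee_pos": TCP position; "eef_rot": TCP orientation; "force": force on the tool from outside, world axes, zero at the start; "moment": the same for the moment, N m; "grip_width": finger opening in m; "grip_force": force on a finger pad.
Only numpy, scipy, OpenCV 4.12 (cv2) and the standard library are available. Lean on these libraries where they do the work, as an engineer would, in place of code of your own. Each camera call takes 0.05 s, during which the arm holds its last target. There are 200 camera calls.

### The job

First take the loupe off the turning stand and stand it upright in the steel tray. Then slide the lifter's blade under the outer edge of the black glass panel and tilt the panel up and over the stand's centre groove, so that it comes to lie flat with its other face up on the bed where the loupe stood; do not touch the panel with the gripper or let it fall off the stand. Finally lay the lifter back in the tray, flat on its blade, and leave the other things on the bench where they are.

Things in the scene. Friction and masses are not known exactly. Their poses are not given: they have to be found in the camera images.
- stand_top (a point): Centre of the turning stand's top, level with its grippy grey rubber face 24 mm above the bench; fixed. The top is 114 mm along its x and 121 mm along its y, the metal below no wider. A groove 12 mm wide and 5 mm deep along the stand's x axis through this point parts it into two flat beds, on its +y and -y sides. z up; yaw within 15 degrees of the world axes.
- panel_mid (a point): Centre of the black glass panel (80 x 102 x 8 mm, about 90 g). x runs along its 80 mm side, z is normal to its face, up at the start. It lies on either bed, 102 mm side along the groove, inner edge near the groove's near rim; its outer 25 mm overhang, free beneath. Lifted by the outer edge it turns on its inner edge, may slip until that catches in the groove, and falls over once past upright.
- loupe_mid (a point): Centre of the loupe, an upright black cylinder 42 mm across and 40 mm tall (this point is 20 mm above its foot; z is up), standing at the start on the bed that the panel does not occupy.
- tray: Steel tray with 2 mm floor and a 12 mm rim, fixed to the bench. Origin at the centre of its underside; inside 140 mm along its own x and 210 mm along its own y. At the start it holds only the lifter, in its -y half; its +y half is free.
- lifter_grip (a point): Middle of the lifter's handle, 55 mm above the blade's underside. Lifter, 120 g: flat steel blade 110 x 46 x 3 mm with an upright block handle (24 mm along the blade, 20 mm across, top 86 mm above the underside) centred 15 mm from the heel end. x points along the blade from handle to tip, z up along the handle. It lies flat on its blade on the tray's floor.
- lifter_tip (a point): Middle of the upper edge of the blade's tip, 95 mm along x from the handle and 52 mm below lifter_grip, 3 mm above the blade's underside. Same axes as lifter_grip.
- spare_fan: Bystander: black square fan 60 x 60 x 20 mm on the bench, origin at the centre of its underside.
- tape_small: Bystander: flat amber tape roll, 66 mm across and 8 mm high, on the bench, origin at the centre of its underside.
- timer: Bystander: white bench timer 62 x 62 x 62 mm on its foot, origin at the centre of its underside.
- screwdriver: Bystander: screwdriver with a blue handle, 145 x 25 x 25 mm, lying on the bench, origin under its middle, handle along its +x.
Mind the look-alikes: they are no part of the job. Of the things that look like the part that bears stand_top, the larger one is meant.

How it is judged:
On the way, in this order (a step that is already met when the one before it is completed fails the run):
1. the loupe stands upright in the tray (x of loupe_mid in the frame of tray between -0.06 and 0.06 m and y of loupe_mid in the frame of tray between -0.095 and 0.095 m and height (world z) of loupe_mid below 0.03 m and angle between loupe_mid's own z axis and vertical below 0.12 rad), for 0.2 s.
2. the lifter's blade tilts the panel up by more than 35 degrees (angle between panel_mid's own z axis and vertical between 0.61 and 1.7 rad and contact force between lifter and panel above 0.03 N), for 0.1 s.
At the end, for the whole second after the job is handed in: The panel lies flat, turned over (within 6 degrees), at rest on the other bed: centre 22 to 62 mm from the centre groove, within 30 mm of the middle along it. The loupe stands upright in the tray, the lifter lies flat on its blade on the tray's floor inside the rim; both let go (all of step 1 and angle between panel_mid's own z axis and vertical above 3.04 rad and distance of panel_mid from where it was at the start of the episode above 0.06 m and x of panel_mid in the frame of stand_top between -0.03 and 0.03 m and (y of panel_mid in the frame of stand_top between 0.022 and 0.062 m or y of panel_mid in the frame of stand_top between -0.062 and -0.022 m) and linear speed of each of panel, lifter below 0.02 m/s and x of lifter_grip in the frame of tray between -0.07 and 0.07 m and y of lifter_grip in the frame of tray between -0.105 and 0.105 m and x of lifter_tip in the frame of tray between -0.071 and 0.071 m and y of lifter_tip in the frame of tray between -0.106 and 0.106 m and height (world z) of lifter_grip below 0.064 m and angle between lifter_grip's own z axis and vertical below 0.09 rad); the robot touches nothing.
It fails at once if the gripper or arm touches the panel (contact force between any of the fingers, the arm and panel above 0.3 N).
It fails at once if the panel falls off the stand (height (world z) of panel_mid below 0.018 m).
It fails at once if a bystander is moved by more than 20 mm (distance of any of spare_fan, tape_small, timer, screwdriver from where it was at the start of the episode above 0.02 m).
It also fails if it takes over 67 s, if anything falls off the work surface, if the arm or the gripper's body presses on something with over 40 N, if the wrist force passes 120 N, or if a joint passes its speed limit or range.

## Working session

There is one attempt and no reset: what is moved stays moved. The work goes in short steps, Python scripts to look and compute and a shell command to move; the robot and the scene stay as the last step left them, time stands still between calls to the robot, and variables do not carry over. Pictures are saved under pics/ and viewed, at most 12 in all, crops included, and the job is handed in when it is done.

```bash
ls; mkdir -p pics
cat > h.py <<'E'
import numpy as np, cv2
from station import ctrl
def cam(n):
    c=ctrl.camera(n); return c['color'],np.array(c['intrinsics']),np.array(c['camera_from_world'])
def ray(K,T,uv):
    R,t=T[:3,:3],T[:3,3]; d=R.T@np.linalg.solve(K,[uv[0],uv[1],1.]); return -R.T@t,d
def onz(K,T,uv,z):
    o,d=ray(K,T,uv); return o+d*(z-o[2])/d[2]
def proj(K,T,p):
    q=K@(T[:3,:3]@np.array(p)+T[:3,3]); return q[:2]/q[2]
E
python3 - <<'E'
from h import *
for n in ['scene','side','wrist']:
    c,K,T=cam(n); cv2.imwrite(f'pics/{n}0.png',c[:,:,::-1]); np.savez(f'pics/{n}0.npz',c=c,K=K,T=T); print(n,-T[:3,:3].T@T[:3,3])
E
```

```text
pics
scene [ 0.04966198 -0.67112452  0.82909528]
side [ 0.19586118 -0.8325944   0.74388495]
wrist [0.54908795 0.08399186 0.38431066]
```

View pics/scene0.png

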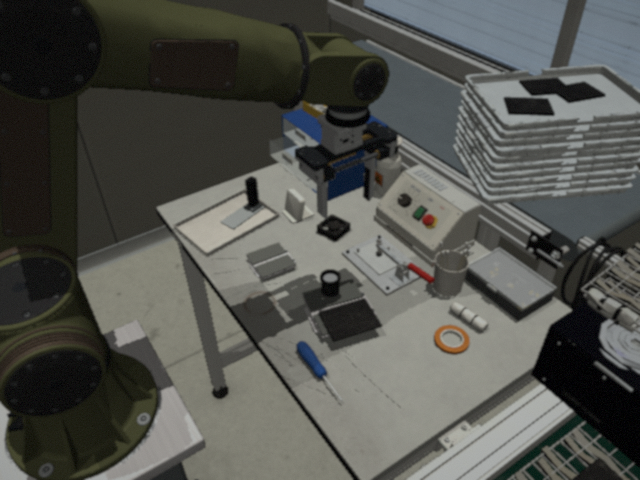

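View pics/side0.png

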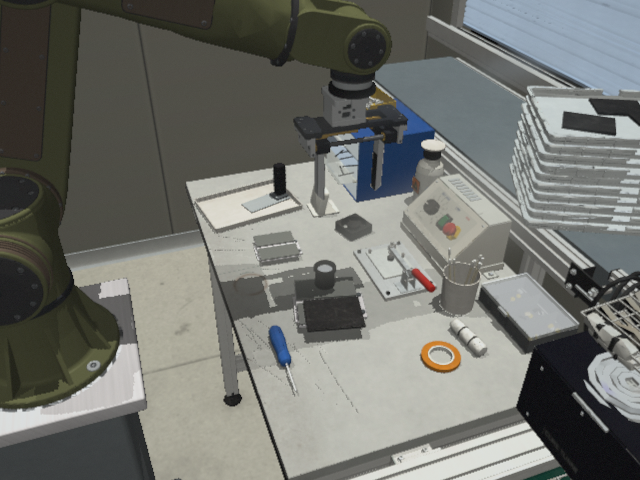

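The side view shows the panel at (333,312) on the stand's near (−y) bed and the loupe at (325,273) on the far bed. The tray is at (248,205) with the lifter handle at (280,180). The screwdriver is at (283,350), the tape at (440,355), the fan at (353,227) and the timer behind the gripper. I'll zoom in on the stand and the tray.

Run:
```python
from h import *
d=np.load('pics/side0.npz');c,K,T=d['c'],d['K'],d['T']
a=cv2.resize(c[255:345,280:380],(400,360),interpolation=cv2.INTER_CUBIC)
b=cv2.resize(c[155:235,190:310],(400,267),interpolation=cv2.INTER_CUBIC)
m=np.zeros((360,800,3),np.uint8);m[:,:400]=a;m[:267,400:]=b
cv2.imwrite('pics/crop0.png',m[:,:,::-1])
for n,uv,z in [('panel',(333,312),.032),('loupe top',(325,267),.064),('tray c',(248,207),0),('handle top',(280,166),.086),('handle base',(280,196),.005),('fan',(353,227),.02),('tape',(440,355),0)]:
    print(n,onz(K,T,uv,z).round(3))
```

```text
panel [ 0.487 -0.104  0.032]
loupe top [ 0.504 -0.017  0.064]
tray c [0.441 0.334 0.   ]
handle top [0.526 0.348 0.086]
handle base [0.524 0.349 0.005]
fan [0.63  0.148 0.02 ]
tape [ 0.633 -0.232  0.   ]
```

View pics/crop0.png

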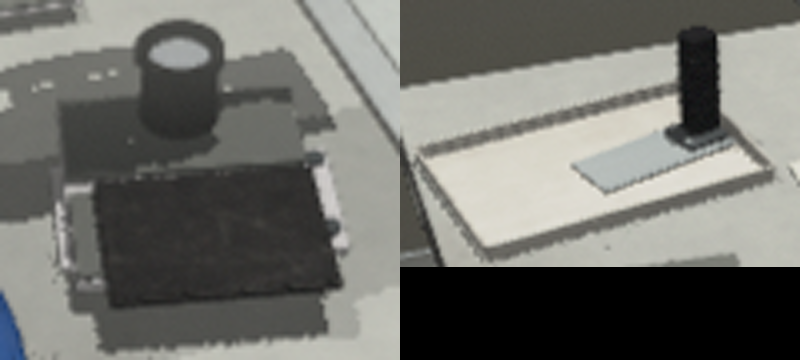

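View pics/wrist0.png

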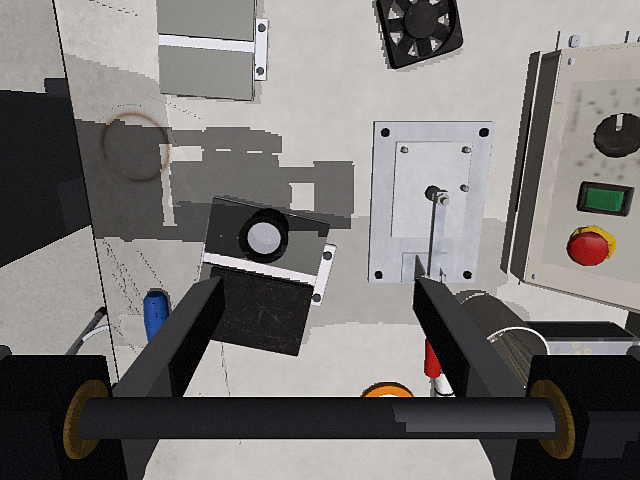

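Wrist view: loupe top centred near (265,236), groove from (203,257) to (325,288), panel below it with corners near (225,276), (313,301), (298,355) and (210,339). The stand yaw is about −14°. The toggle fixture to the right must be avoided. Next I'll turn these into world points.

Run:
```python
from h import *
d=np.load('pics/wrist0.npz');c,K,T=d['c'],d['K'],d['T']
s=np.load('pics/side0.npz');Ks,Ts=s['K'],s['T']
print({k:np.round(v,3) for k,v in ctrl.get_obs().items()}); print(K)
for n,uv,z in [('loupe top',(264,236),.064),('loupe lens',(265,238),.06),('st TL',(212,197),.024),('st TR',(330,222),.024),('grL',(203,258),.022),('grR',(318,288),.022),('p1',(225,276),.032),('p2',(313,301),.032),('p3',(298,355),.032),('p4',(210,339),.032),('sd blue top',(150,292),.02),('sd right',(168,315),.015),('lever',(440,195),.05),('lever base',(430,270),.02)]:
    print(n,onz(K,T,uv,z).round(4))
for n,uv,z in [('sd handle end',(272,327),.012),('sd hand/shaft',(288,362),.012),('sd tip',(296,394),.005),('lifter tip L',(247.6,205),.005),('tip L',(241.5,204.5),.005),('tip R',(251.5,212.5),.005),('heel R',(290,199),.005),('tray near-left',(216,230),.012),('tray near-right',(301.5,207),.012),('tray far-left',(196,201),.012),('tray far-right',(277,181),.012),('hbase',(279,196),.005),('htop',(279.5,165),.086)]:
    print(n,onz(Ks,Ts,uv,z).round(4))
g=cv2.cvtColor(c,cv2.COLOR_RGB2GRAY); print(g[236,225:310:3]); print(g[195:280:3,264])
```

```text
{'time_s': np.float64(0.15), 'qpos': array([-0.067,  0.3  ,  1.521, -0.   ,  1.321, -0.067]), 'joint_vel': array([-0.001, -0.001, -0.   , -0.001, -0.001, -0.001]), 'tau': array([-0.0000e+00, -5.3196e+01, -3.5282e+01,  7.1000e-02,  2.4000e-02,
       -0.0000e+00]), 'ee_pos': array([ 0.55 , -0.   ,  0.205]), 'eef_rot': array([-3.141, -0.   ,  1.571]), 'force': array([-0.195,  0.162, -0.383]), 'moment': array([-0.016, -0.033,  0.001]), 'grip_force': np.float64(0.0), 'grip_width': np.float64(0.094)}
[[394.93218291   0.         318.60469807]
 [  0.         394.93218291 234.50272551]
 [  0.           0.           1.        ]]
loupe top [ 0.5022 -0.0138  0.064 ]
loupe lens [ 0.5024 -0.0168  0.06  ]
st TL [0.4497 0.0117 0.024 ]
st TR [ 0.5592 -0.0122  0.024 ]
grL [ 0.4356 -0.0491  0.022 ]
grR [ 0.5479 -0.0809  0.022 ]
p1 [ 0.4584 -0.0639  0.032 ]
p2 [ 0.543  -0.0902  0.032 ]
p3 [ 0.5273 -0.1512  0.032 ]
p4 [ 0.4385 -0.1327  0.032 ]
sd blue top [ 0.3784 -0.0863  0.02  ]
sd right [ 0.3916 -0.1148  0.015 ]
lever [0.6526 0.0188 0.05  ]
lever base [ 0.6587 -0.0623  0.02  ]
sd handle end [ 0.3799 -0.0845  0.012 ]
sd hand/shaft [ 0.382  -0.1728  0.012 ]
sd tip [ 0.3756 -0.235   0.005 ]
lifter tip L [0.4408 0.3348 0.005 ]
tip L [0.4279 0.3417 0.005 ]
tip R [0.4413 0.3003 0.005 ]
heel R [0.5424 0.3278 0.005 ]
tray near-left [0.3486 0.2467 0.012 ]
tray near-right [0.5536 0.2743 0.012 ]
tray far-left [0.329  0.3808 0.012 ]
tray far-right [0.5344 0.4086 0.012 ]
hbase [0.5217 0.3496 0.005 ]
htop [0.5268 0.353  0.086 ]
[ 41  46  44  45  44  15  15   0 160 157 174 167 174 172 169 171 172 169
 184   7  19  77 104 108 107 105 110 112 109]
[106 100 107 105  72  12  20  16  13  89 174 174 170 176 172 177 166 159
 162 163   0  16  14 160 222 220 234  40  23]
```

```bash
python3 -m pendant '[[[-2.4,-0.8,-2.5],0],[[-2.4,-0.8,-2.5],0],[[0,0,-3],0],[[0,0,-3],0],[[0,0,-2],0],[[0,0,-2],0],[[0,0,-1.1],0],[[0,0,-1],0],[[0,0,0],0],[[0,0,0],0]]' 1
python3 -m pendant '[[[0,0,0],0],[[0,0,0],0],[[0,0,0],0],[[0,0,0],0],[[0,0,0],0],[[0,0,0],0],[[0,0,0],0],[[0,0,0],0]]' 0 20
```

```text
time_s: 0.98
ee_pos: [0.5022, -0.016, 0.0348]
eef_rot: [3.141, -0.0, 1.571]
force: [-0.3, -0.2, -1.0]
grip_width: 0.094
grip_force: 0.0
time_s: 1.65
ee_pos: [0.502, -0.016, 0.0345]
eef_rot: [-3.142, -0.0, 1.571]
force: [0.5, -0.2, -0.1]
grip_width: 0.0438
grip_force: 0.0
```

```bash
python3 -m pendant '[[[0,0,0],0],[[0,0,0],0],[[0,0,1],0],[[0,0,2],0],[[0,0,3],0],[[0,0,3],0],[[0,0,1.5],0]]' 0 20
python3 -m pendant '[[[-0.3,1,0],0.06],[[-0.7,2,0],0.12],[[-1,2.7,0],0.12],[[-1,2.7,0],0.12],[[-1,2.7,0],0.12],[[-1,2.7,0],0.12],[[-1,2.7,0],0.12],[[-1,2.7,0],0.12],[[-1,2.7,0],0.12],[[-1,2.7,0],0.12],[[-1,2.7,0],0.12],[[-1,2.7,0],0.12],[[-1,2.4,0],0.12],[[-0.5,1.1,0],0],[[0,0.7,0],0],[[0,0,0],0],[[0,0,0],0],[[0,0,0],0]]'
python3 - <<'E'
from h import *
c,K,T=cam('wrist'); cv2.imwrite('pics/wrist1.png',c[:,:,::-1]); np.savez('pics/wrist1.npz',c=c,K=K,T=T)
E
```

```text
time_s: 2.23
ee_pos: [0.5029, -0.0161, 0.1435]
eef_rot: [3.138, 0.0, 1.571]
force: [0.4, 0.9, 0.0]
grip_width: 0.0407
grip_force: 20.0
time_s: 3.73
ee_pos: [0.3775, 0.3251, 0.1395]
eef_rot: [-3.141, -0.0, 3.068]
force: [-0.4, -0.1, -0.3]
grip_width: 0.0408
grip_force: 20.0
```

View pics/wrist1.png

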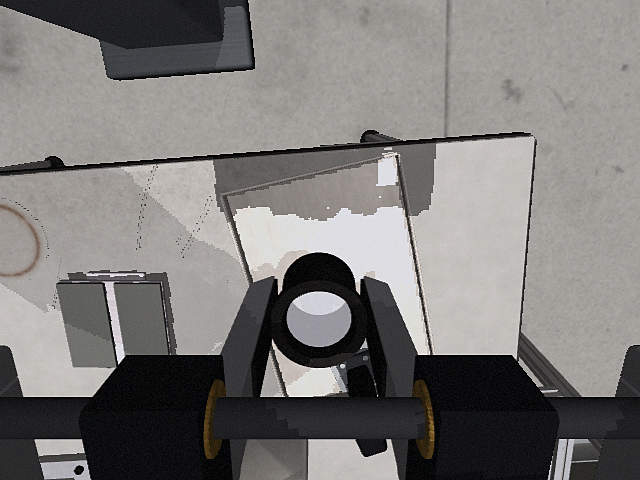

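The loupe is held at (320,320), and the tray's free end has its corners at (224,194) and (392,153). I'll get those positions.

Run:
```python
from h import *
d=np.load('pics/wrist1.npz');K,T=d['K'],d['T']
for uv in [(224,194),(392,153),(285,397),(430,355)]: print(onz(K,T,uv,.012).round(4))
s=np.load('pics/scene0.npz')
for uv in [(297,221),(285,212)]: print('timer foot',onz(s['K'],s['T'],uv,0).round(3))
```

```text
[0.3457 0.2522 0.012 ]
[0.3236 0.3847 0.012 ]
[0.5388 0.2814 0.012 ]
[0.5038 0.415  0.012 ]
timer foot [0.585 0.24  0.   ]
timer foot [ 0.58   0.287 -0.   ]
```

```bash
python3 -m pendant '[[[0,0,-1],0],[[0,0,-2.5],0],[[0,0,-3],0],[[0,0,-3],0],[[0,0,-1.5],0],[[0,0,-0.7],0],[[0,0,-0.5],0],[[0,0,-0.3],0],[[0,0,-0.2],0],[[0,0,0],0],[[0,0,0],0]]'
python3 -m pendant '[[[0,0,0],0],[[0,0,0],0],[[0,0,0],0],[[0,0,0],0]]' 0.7
python3 -m pendant '[[[0,0,1],0],[[0,0,2],0],[[0,0,3],0],[[0,0,4],0],[[0,0,4],0],[[0,0,2],0],[[0,0,0],0],[[0,0,0],0]]'
python3 - <<'E'
from h import *
c,K,T=cam('wrist'); cv2.imwrite('pics/wrist2.png',c[:,:,::-1]); np.savez('pics/wrist2.npz',c=c,K=K,T=T)
E
```

```text
time_s: 4.7
ee_pos: [0.3773, 0.3262, 0.0131]
eef_rot: [3.141, 0.001, 3.071]
force: [0.4, -0.2, -0.2]
grip_width: 0.0409
grip_force: 20.0
time_s: 5.03
ee_pos: [0.3771, 0.3261, 0.0127]
eef_rot: [3.141, 0.0, 3.071]
force: [-0.5, -0.2, -0.3]
grip_width: 0.0635
grip_force: 0.0
time_s: 5.7
ee_pos: [0.3772, 0.3262, 0.1738]
eef_rot: [3.14, 0.002, 3.071]
force: [-0.5, 0.6, -0.9]
grip_width: 0.0657
grip_force: 0.0
```

View pics/wrist2.png

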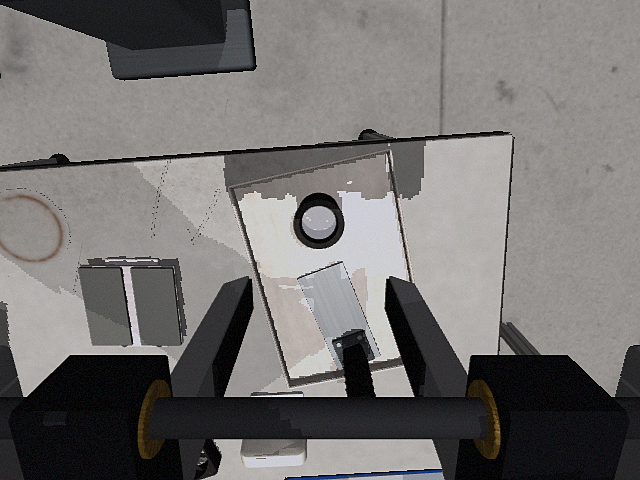

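The loupe stands in the tray at (319,221). The blade's tip corners are at (297,277) and (343,262), its right heel corner is at about (380,357), and the handle base is around (352,345).

Run:
```python
from h import *
d=np.load('pics/wrist2.npz');K,T=d['K'],d['T']
P=[onz(K,T,uv,.005)[:2] for uv in [(297,277),(343,262),(380,357)]]
for p in P: print(p.round(4))
a,b,c=P; print('w',np.linalg.norm(a-b),'L',np.linalg.norm(c-b))
m=(a+b)/2; h1=np.arctan2(*(b-c)[::-1]); e=b-a; h2=np.arctan2(e[1],e[0])+np.pi/2
for h in (h1,h2): print('heading',np.degrees(h)%360,'handle',m-.095*np.array([np.cos(h),np.sin(h)]))
print('loupe',onz(K,T,(319,221),.042).round(4), ctrl.get_obs()['qpos'].round(3))
```

```text
[0.4375 0.301 ]
[0.4254 0.3455]
[0.531  0.3776]
w 0.04608291419130755 L 0.11041810166921184
heading 196.88943681054198 handle [0.52231235 0.35087343]
heading 195.20442518991544 handle [0.52308461 0.34818854]
loupe [0.3741 0.3264 0.042 ] [ 0.639  0.216  1.707 -0.     1.219 -0.86 ]
```

```bash
python3 -m pendant '[[[1,0.2,0],0.05],[[2,0.3,0],0.1],[[3,0.5,0],0.1],[[3,0.5,0],0.1],[[3,0.4,0],0],[[2,0.3,0],0],[[0.55,0.1,0],0],[[0,0,0],0],[[0,0,0],0]]' 0.7
python3 - <<'E'
from h import *
d=np.load('pics/wrist2.npz');K,T=d['K'],d['T']
for uv in [(305,393),(250,393)]: print('timer top corner',onz(K,T,uv,.062).round(4))
E
```

```text
time_s: 6.5
ee_pos: [0.5215, 0.3488, 0.1713]
eef_rot: [-3.141, -0.002, -2.862]
force: [-0.0, 0.1, 0.1]
grip_width: 0.0656
grip_force: 0.0
timer top corner [0.5235 0.3035 0.062 ]
timer top corner [0.52   0.2554 0.062 ]
```

```bash
python3 -m pendant '[[[0.1,0.1,0],-0.121],[[0,0,0],-0.121],[[0,0,0],-0.121],[[0,0,0],-0.121],[[0,0,0],-0.121],[[0,0,0],-0.121],[[0,0,0],-0.121],[[0,0,0],-0.121],[[0,0,0],-0.121],[[0,0,0],-0.121],[[0,0,0],-0.121],[[0,0,0],-0.121],[[0,0,0],-0.121],[[0,0,0],0],[[0,0,0],0]]' 0.55
python3 -m pendant '[[[0,0,-1.5],0],[[0,0,-2.5],0],[[0,0,-2.5],0],[[0,0,-2.5],0],[[0,0,-2],0],[[0,0,-1.3],0],[[0,0,-0.7],0],[[0,0,-0.3],0],[[0,0,0],0],[[0,0,0],0]]'
```

```text
time_s: 7.75
ee_pos: [0.5226, 0.3501, 0.1726]
eef_rot: [-3.141, -0.0, 1.852]
force: [-0.8, 0.2, -0.2]
grip_width: 0.0517
grip_force: 0.0
time_s: 8.58
ee_pos: [0.5239, 0.3503, 0.0406]
eef_rot: [3.14, -0.0, 1.849]
force: [0.9, 0.2, 0.3]
grip_width: 0.0516
grip_force: 0.0
```

```bash
python3 -m pendant '[[[0,0,0],0],[[0,0,0],0],[[0,0,0],0],[[0,0,0],0],[[0,0,0],0],[[0,0,0],0],[[0,0,0],0]]' 0 60
python3 -m pendant '[[[0,0,0.5],0],[[0,0,1],0],[[0,0,2],0],[[0,0,3],0],[[0,0,3],0],[[0,0,2],0],[[0,0,1],0],[[0,0,0],0],[[0,0,0],0]]'
```

```text
time_s: 9.17
ee_pos: [0.5236, 0.3501, 0.0397]
eef_rot: [3.141, -0.0, 1.848]
force: [-0.9, -1.1, 3.2]
grip_width: 0.0239
grip_force: 59.8
time_s: 9.92
ee_pos: [0.5233, 0.3498, 0.1639]
eef_rot: [-3.141, 0.0, 1.848]
force: [0.8, -0.8, -1.3]
grip_width: 0.0236
grip_force: 59.8
```

```bash
python3 -m pendant '[[[-0.2,-1,0.7],0],[[-0.4,-2,1.2],-0.05],[[-0.4,-3,1.2],-0.1],[[-0.4,-3.5,0],-0.12],[[-0.4,-3.5,0],-0.12],[[-0.4,-3.5,0],-0.12],[[-0.4,-3.5,0],-0.12],[[-0.4,-3.5,0],-0.12],[[-0.4,-3.5,0],-0.12],[[-0.4,-3.5,0],-0.12],[[-0.4,-3.5,0],-0.12],[[-0.4,-3.5,0],-0.12],[[-0.4,-3.5,0],-0.12],[[-0.4,-3.5,0],-0.12],[[-0.4,-3.5,0],-0.12],[[-0.4,-3.5,0],-0.12],[[-0.4,-3.5,0],-0.12],[[-0.4,-3.5,0],-0.12],[[-0.3,-2.5,0],-0.12],[[-0.2,-1,0],-0.007]]'
python3 -m pendant '[[[0,0,0],0],[[0,0,0],0],[[0,0,0],0]]'
python3 - <<'E'
from h import *
for n in ['wrist','side']:
    c,K,T=cam(n); cv2.imwrite(f'pics/{n}3.png',c[:,:,::-1]); np.savez(f'pics/{n}3.npz',c=c,K=K,T=T)
E
```

```text
time_s: 11.58
ee_pos: [0.4469, -0.2727, 0.1943]
eef_rot: [-3.141, 0.002, -0.238]
force: [-0.1, -0.1, -1.5]
grip_width: 0.024
grip_force: 59.8
time_s: 11.83
ee_pos: [0.4484, -0.2688, 0.1952]
eef_rot: [-3.141, 0.001, -0.226]
force: [0.3, -0.5, -0.3]
grip_width: 0.0236
grip_force: 59.8
```

View pics/wrist3.png

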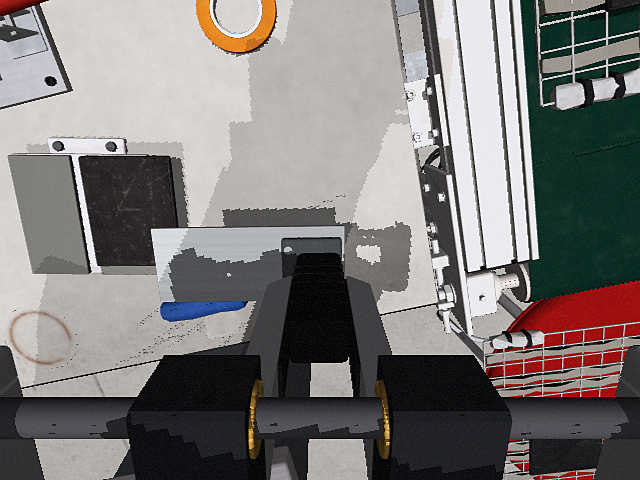

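Wrist view: panel corners at (79,157), (173,156), (186,263) and (91,265), with the groove strip just left of it. Blade tip corners are at (152,229) and (163,302). The tape and screwdriver are clear.

Run:
```python
from h import *
d=np.load('pics/wrist3.npz');c,K,T=d['c'],d['K'],d['T']
o=ctrl.get_obs(); p=o['ee_pos']; h=o['eef_rot'][2]+np.pi/2; print(p.round(4),np.degrees(h),o['qpos'].round(3))
f=lambda uvs,z:np.array([onz(K,T,u,z)[:2] for u in uvs])
P=f([(79,157),(173,156),(186,263),(91,265)],.032); print('panel',P.round(4),P.mean(0).round(4))
print('sides',[np.linalg.norm(P[i]-P[i-1]).round(4) for i in range(4)])
for a,b in [(1,0),(2,3)]: v=P[b]-P[a]; print('y head',np.degrees(np.arctan2(v[1],v[0])))
for a,b in [(3,0),(2,1)]: v=P[b]-P[a]; print('x head',np.degrees(np.arctan2(v[1],v[0])))
S=f([(10,155),(72,156),(90,273),(33,273)],.024); print('far bed',S.round(4),S.mean(0),[np.linalg.norm(S[i]-S[i-1]).round(4) for i in range(4)])
B=f([(152,229),(163,302)],p[2]-.0347); print('tip',B.round(4),B.mean(0),np.linalg.norm(B[0]-B[1]),'expect',p[:2]+.095*np.array([np.cos(h),np.sin(h)]))
v=B[0]-B[1];print('blade head',np.degrees(np.arctan2(v[1],v[0]))+90)
g=cv2.cvtColor(c,cv2.COLOR_RGB2GRAY); print(g[215,0:200:3])
```

```text
[ 0.4487 -0.2688  0.1955] 77.03294934341744 [-0.61   0.249  1.61   0.     1.283  1.187]
panel [[ 0.5424 -0.0806]
 [ 0.5252 -0.1593]
 [ 0.4295 -0.139 ]
 [ 0.4474 -0.0523]] [ 0.4861 -0.1078]
sides [np.float64(0.0991), np.float64(0.0806), np.float64(0.0978), np.float64(0.0885)]
y head 77.65573354251897
y head 78.35774064507828
x head -16.59209232823625
x head -12.024026018527952
far bed [[ 0.5578 -0.0176]
 [ 0.5448 -0.0702]
 [ 0.438  -0.0427]
 [ 0.4502  0.0104]] [ 0.49771172 -0.03001379] [np.float64(0.1112), np.float64(0.0541), np.float64(0.1103), np.float64(0.0545)]
tip [[ 0.4912 -0.1831]
 [ 0.4468 -0.1739]] [ 0.46897003 -0.17850618] 0.04534169091368647 expect [ 0.47003074 -0.17625177]
blade head 78.32413105093609
[214 211 213 207 211 215 220 122 127 129 124 129 129 125 132 124 126 126
 129 128 128 126 130 132 131 124 105 119 235 255  28  36  36  44  40  41
  42  41  36  51  41  38  38  40  45  43  43  42  38  44  39  49  40  61
  42  43  40  46  38  91  82  85  68 213 215 214 213]
```

```bash
python3 -m pendant '[[[0,0,-1],0],[[0,0,-2],0],[[0,0,-2.5],0],[[0,0,-2.5],0],[[0,0,-2.5],0],[[0,0,-1.7],0],[[0.1,0.3,-1],0],[[0,0.4,-0.6],0],[[0,0.4,-0.4],0],[[0,0,0],0],[[0,0,0],0],[[0,0,0],0]]'
```

```text
time_s: 12.93
ee_pos: [0.4499, -0.2592, 0.0543]
eef_rot: [3.141, -0.002, -0.229]
force: [0.6, 0.5, -1.2]
grip_width: 0.0238
grip_force: 59.8
```

Run:
```python
from h import *
c,K,T=cam('side'); u=proj(K,T,[.4713,-.165,.02]).astype(int); x,y=u
m=cv2.resize(c[y-45:y+45,x-50:x+50],(400,360),interpolation=cv2.INTER_CUBIC)
w,Kw,Tw=cam('wrist'); q=proj(Kw,Tw,[.4713,-.165,.02]).astype(int)
np.savez('pics/w4.npz',K=Kw,T=Tw)
x0=max(0,q[0]-100);y0=max(0,q[1]-90);m2=cv2.resize(w[y0:y0+180,x0:x0+200],(400,360)); print(u,q,x0,y0,ctrl.get_obs()['ee_pos'].round(4))
cv2.imwrite('pics/pre.png',np.hstack([m,m2])[:,:,::-1])
```

```text
[337 342] [150 267] 50 177 [ 0.4498 -0.2593  0.0541]
```

View pics/pre.png

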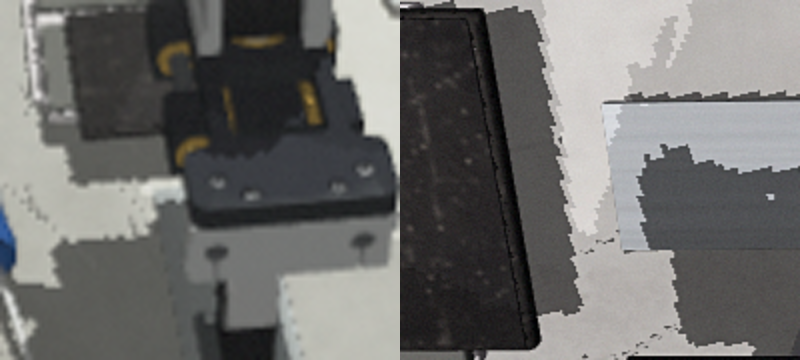

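The right half shows the blade tip at px (151.5,227.5)–(160,302.5) and the panel's outer edge at (91.5,182)–(119,349.5). The blade is centred along that edge. Next is the gap.

Run:
```python
from h import *
d=np.load('pics/w4.npz');K,T=d['K'],d['T']
ys=np.array([.242,.970]);xs=np.array([.970,-.242]);c=np.array([.490,-.062])
for n,uv,z in [('tipA',(151.5,227.5),.0195),('tipB',(160,302.5),.0195),('pA',(91.5,182),.026),('pB',(119,349.5),.026)]:
    p=onz(K,T,uv,z)[:2]; print(n,p.round(4),'xs,ys',((p-c)@xs).round(4),((p-c)@ys).round(4))
```

```text
tipA [ 0.4938 -0.1736] xs,ys 0.0307 -0.1073
tipB [ 0.4486 -0.1624] xs,ys -0.0159 -0.1074
pA [ 0.5257 -0.1546] xs,ys 0.0571 -0.0811
pB [ 0.4271 -0.1313] xs,ys -0.0442 -0.0825
```

```bash
python3 -m pendant '[[[0.1,0.4,-0.1],0],[[0.1,0.4,0],0],[[0.1,0.4,0],0],[[0.1,0.4,0],0],[[0.1,0.4,0],0],[[0.1,0.4,0],0],[[0.1,0.4,0],0],[[0.1,0.4,0],0],[[0.1,0.4,0],0],[[0.1,0.3,0],0],[[0,0,0],0],[[0,0,0],0]]'
```

```text
time_s: 14.03
ee_pos: [0.4596, -0.2199, 0.0525]
eef_rot: [3.142, -0.0, -0.229]
force: [0.1, -0.2, -0.9]
grip_width: 0.0235
grip_force: 59.8
```

```bash
python3 -m pendant '[[[0,0,0.3],0],[[0,0,0.3],0],[[0,0,0.3],0],[[0,0,0.3],0],[[0,0,0.3],0],[[0.01,0.05,0.2],0],[[0.03,0.12,0.3],0],[[0.03,0.12,0.3],0],[[0.03,0.12,0.3],0],[[0.04,0.18,0.27],0],[[0.04,0.18,0.27],0],[[0.04,0.18,0.27],0],[[0,0,0],0],[[0,0,0],0]]'
python3 - <<'E'
from h import *
c,K,T=cam('wrist'); x,y=50,177
s,Ks,Ts=cam('scene'); u=proj(Ks,Ts,[.487,-.09,.05]).astype(int)
m=cv2.resize(c,(480,360)); m2=cv2.resize(s[u[1]-60:u[1]+60,u[0]-53:u[0]+53],(318,360),interpolation=cv2.INTER_CUBIC)
cv2.imwrite('pics/tilt.png',np.hstack([m,m2])[:,:,::-1])
E
```

```text
time_s: 15.2
ee_pos: [0.4618, -0.2104, 0.0867]
eef_rot: [3.142, -0.0, -0.229]
force: [-0.6, 0.6, -2.1]
grip_width: 0.0239
grip_force: 59.8
```

View pics/tilt.png

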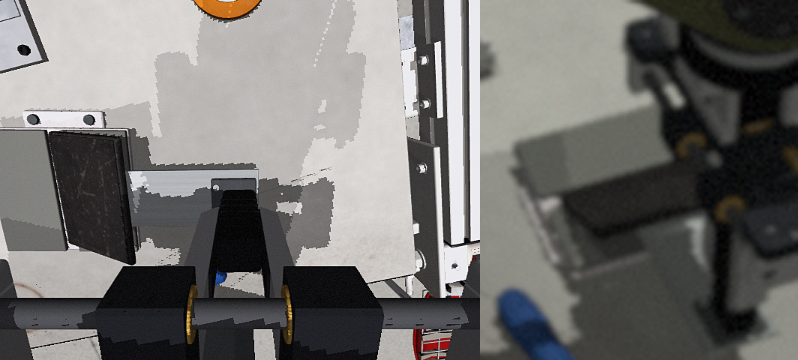

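Wrist and scene views show the panel tilted about 28°, resting on the blade tip, with its inner edge along the groove and square to it. I'll continue the arc.

```bash
python3 -m pendant '[[[0.06,0.23,0.24],0],[[0.06,0.23,0.24],0],[[0.06,0.23,0.24],0],[[0.06,0.24,0.25],0],[[0.06,0.24,0.25],0],[[0.06,0.24,0.25],0],[[0.05,0.21,0.15],0],[[0.05,0.21,0.15],0],[[0.05,0.21,0.15],0],[[0.05,0.21,0.15],0],[[0.06,0.23,0.11],0],[[0.06,0.23,0.11],0],[[0.06,0.23,0.11],0],[[0.06,0.23,0.11],0],[[0.05,0.2,0.05],0],[[0.05,0.2,0.05],0],[[0,0,0],0]]'
python3 - <<'E'
from h import *
d=np.load('pics/w4.npz')
c,K,T=cam('wrist'); cv2.imwrite('pics/t80.png',c[:,:,::-1]); np.savez('pics/t80.npz',c=c,K=K,T=T)
o=ctrl.get_obs(); p=o['ee_pos']; ys=np.array([.242,.970]); cc=np.array([.490,-.062])
tip=p[:2]+.095*np.array([np.cos(o['eef_rot'][2]+np.pi/2),np.sin(o['eef_rot'][2]+np.pi/2)])
print('tip ys',(tip-cc)@ys,'z',p[2]-.0347)
# dark-panel extent along the row of the panel centre
for z in (.024,.1):
    u=proj(K,T,[.4965,-.062,z]); print(z,u)
g=cv2.cvtColor(c,cv2.COLOR_RGB2GRAY); r=int(u[1]); print(g[r,0:200:4])
E
```

```text
time_s: 16.72
ee_pos: [0.4708, -0.1745, 0.1127]
eef_rot: [-3.142, -0.0, -0.229]
force: [-0.1, 0.3, -1.3]
grip_width: 0.0239
grip_force: 59.8
tip ys -0.018928718967246207 z 0.07795271193698602
0.024 [155.5073891 238.8850148]
0.1 [ 98.49186013 282.16200319]
[208 209 209 205 209 211 208 209 211 205 207 204 205 203 202 201 203 203
 203 207 122 125 118 120 123 126 132 130 123 130 127 129 124 130 126  91
  32  28  18   0  81  79  47 121 118 112 116 112 117 118]
```

```bash
python3 -m pendant '[[[0.05,0.2,0.05],0],[[0.05,0.2,0.05],0],[[0.05,0.2,0.02],0],[[0.05,0.2,0],0],[[0.05,0.2,0],0],[[0.05,0.2,0],0],[[0.05,0.2,0],0],[[0.05,0.2,0],0],[[0.05,0.2,0],0],[[0.05,0.2,0],0],[[0.05,0.2,0],0],[[0.05,0.2,0],0],[[0.05,0.2,0],0],[[0.05,0.2,0],0],[[0.05,0.2,0],0],[[0,0,0],0],[[0,0,0],0],[[0,0,0],0],[[0,0,0],0],[[0,0,0],0]]'
python3 - <<'E'
from h import *
c,K,T=cam('wrist'); cv2.imwrite('pics/t100.png',c[:,:,::-1])
cv2.imwrite('pics/flip.png',cv2.resize(c,(480,360))[:,:,::-1])
E
```

```text
time_s: 18.43
ee_pos: [0.4782, -0.1449, 0.1139]
eef_rot: [3.142, -0.0, -0.229]
force: [-0.3, 0.2, -1.9]
grip_width: 0.0239
grip_force: 59.8
```

View pics/flip.png

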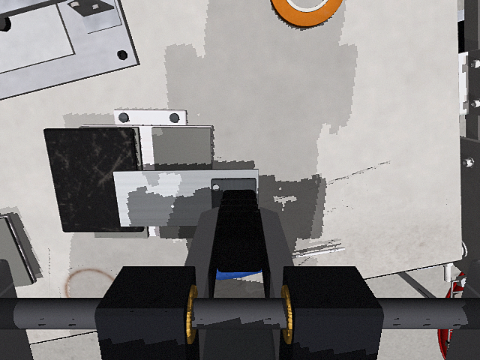

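The panel lies turned over on the far bed, with corners at about (57,171), (187,169), (192,308) and (83,309) in full pixels. The groove and near bed are free. I'll check its position.

```bash
python3 -m pendant '[[[0,0,1],0],[[0,0,2],0],[[0,-1,2],0],[[0,-2,2],0],[[0,-3,1],0],[[0,-3,0],0],[[0,-2,0],0],[[0,0,0],0],[[0,0,0],0],[[0,0,0],0]]'
python3 - <<'E'
from h import *
ys=np.array([.242,.970]);xs=np.array([.970,-.242]);cc=np.array([.490,-.062])
for n in ['wrist','side']:
    c,K,T=cam(n); g=cv2.cvtColor(c,cv2.COLOR_RGB2GRAY); m=(g<70).astype(np.uint8)
    m=cv2.morphologyEx(m,cv2.MORPH_OPEN,np.ones((5,5),np.uint8))
    u=proj(K,T,[.500,-.022,.032]).astype(int); k,lab,st,ce=cv2.connectedComponentsWithStats(m); l=lab[u[1],u[0]]
    print(n,u,l,st[l]); 
    if l:
        cs=cv2.findContours((lab==l).astype(np.uint8),0,1)[0][0]; q=cv2.boxPoints(cv2.minAreaRect(cs))
        P=np.array([onz(K,T,v,.031)[:2] for v in q]); C=P.mean(0)
        print(P.round(4),C.round(4),'xs',((C-cc)@xs).round(4),'ys',((C-cc)@ys).round(4),[np.linalg.norm(P[i]-P[i-1]).round(3) for i in range(4)])
E
```

```text
time_s: 19.32
ee_pos: [0.4781, -0.2542, 0.1941]
eef_rot: [-3.141, 0.0, -0.229]
force: [0.6, 1.1, -1.7]
grip_width: 0.0235
grip_force: 59.8
wrist [ 64 247] 33 [   1  187  108  106 9464]
[[ 0.5639  0.0115]
 [ 0.5586 -0.0707]
 [ 0.4486 -0.0455]
 [ 0.4531  0.045 ]] [ 0.506  -0.0149] xs 0.0042 ys 0.0496 [np.float64(0.116), np.float64(0.082), np.float64(0.113), np.float64(0.091)]
side [323 282] 12 [301 280  44  16 515]
[[ 4.620e-01  3.000e-04]
 [ 5.387e-01 -2.660e-02]
 [ 5.227e-01 -6.690e-02]
 [ 4.484e-01 -4.080e-02]] [ 0.493  -0.0335] xs -0.004 ys 0.0284 [np.float64(0.043), np.float64(0.081), np.float64(0.043), np.float64(0.079)]
```

```bash
python3 -m pendant '[[[0,1,0.5],0.06],[[0,2.5,0.5],0.12],[[0,3.5,0],0.12],[[0,3.5,0],0.12],[[0,3.5,0],0.12],[[0,3.5,0],0.12],[[0,3.5,0],0.12],[[0,3.5,0],0.12],[[0,3.5,0],0.12],[[0,3.5,0],0.12],[[0.2,3.5,0],0.12],[[0.5,3.5,0],0.12],[[0.5,3.5,0],0.12],[[0.5,3.5,0],0.12],[[0.6,3.5,0],0.12],[[0.6,3.5,0],0.12],[[0.6,3.5,0],0.12],[[0.5,2.5,0],0.12],[[0.3,2,0],0.097],[[0.2,0.5,0],0]]'
python3 -m pendant '[[[0,0,0],0],[[0,0,0],0],[[0,0,0],0],[[0,0,0],0]]'
```

```text
time_s: 21.08
ee_pos: [0.522, 0.3585, 0.2035]
eef_rot: [-3.141, -0.0, 1.976]
force: [0.1, -0.4, -0.7]
grip_width: 0.0238
grip_force: 59.8
time_s: 21.42
ee_pos: [0.5232, 0.3543, 0.2042]
eef_rot: [3.141, 0.0, 1.966]
force: [-0.1, -0.2, -0.7]
grip_width: 0.0239
grip_force: 59.8
```

```bash
python3 -m pendant '[[[0,-0.4,0],-0.06],[[0,0,-2],-0.058],[[0,0,-3],0],[[0,0,-3],0],[[0,0,-3],0],[[0,0,-2],0],[[0,0,-1.2],0],[[0,0,-0.8],0],[[0,0,-0.5],0],[[0,0,-0.3],0],[[0,0,-0.3],0],[[0,0,-0.2],0],[[0,0,0],0],[[0,0,0],0]]'
```

```text
time_s: 22.58
ee_pos: [0.5234, 0.3513, 0.0413]
eef_rot: [3.141, -0.0, 1.85]
force: [-0.2, 0.1, -1.2]
grip_width: 0.0238
grip_force: 59.8
```

```bash
python3 -m pendant '[[[0,0,-0.1],0],[[0,0,-0.05],0],[[0,0,0],0],[[0,0,0],0]]'
python3 -m pendant '[[[0,0,0],0],[[0,0,0],0],[[0,0,0],0],[[0,0,0],0],[[0,0,0],0]]' 0.55
python3 -m pendant '[[[0,0,1],0],[[0,0,2],0],[[0,0,3],0],[[0,0,4],0],[[0,0,4],0],[[-3,-2,3],0],[[-4,-1,0],0],[[-4,-1,0],0],[[-3,-3,0],0],[[-1,-4,0],0],[[0,-4,0],0],[[0,-3,0],0],[[0,0,0],0],[[0,0,0],0]]'
python3 - <<'E'
from h import *
c,K,T=cam('wrist'); s,_,_=cam('side')
cv2.imwrite('pics/end.png',np.hstack([cv2.resize(c,(400,300)),cv2.resize(s[150:350,180:447],(400,300),interpolation=cv2.INTER_CUBIC)])[:,:,::-1])
np.savez('pics/end.npz',c=c,K=K,T=T)
E
```

```text
time_s: 22.92
ee_pos: [0.5234, 0.3513, 0.0397]
eef_rot: [3.141, -0.0, 1.85]
force: [0.1, -0.4, 2.5]
grip_width: 0.0239
grip_force: 59.8
time_s: 23.33
ee_pos: [0.5232, 0.3512, 0.0393]
eef_rot: [-3.141, 0.0, 1.85]
force: [0.5, 0.7, -0.9]
grip_width: 0.0512
grip_force: 0.0
time_s: 24.5
ee_pos: [0.3773, 0.1732, 0.207]
eef_rot: [3.14, -0.0, 1.847]
force: [0.2, -0.1, -0.3]
grip_width: 0.0514
grip_force: 0.0
```

View pics/end.png

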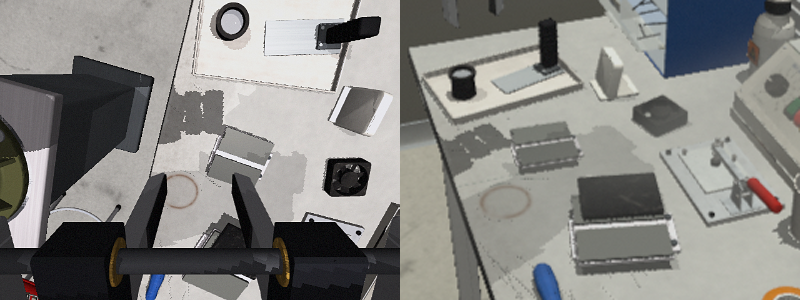

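The end view shows the lifter flat in the tray, the loupe standing in the tray, the panel on the far bed with corners near (578,178), (656,172), (664,213) and (583,221) in the crop, and the bystanders unmoved. I'll check the panel position once more from the side view.

Run:
```python
from h import *
ys=np.array([.242,.970]);xs=np.array([.970,-.242]);cc=np.array([.490,-.062])
s=np.load('pics/side0.npz');K,T=s['K'],s['T']
P=np.array([onz(K,T,(180+(x-400)/1.498,150+y/1.5),.032)[:2] for x,y in [(578,178),(656,172),(664,213),(583,221)]])
for p in list(P)+[P.mean(0)]: print(p.round(4),((p-cc)@xs).round(4),((p-cc)@ys).round(4))
print([np.linalg.norm(P[i]-P[i-1]).round(3) for i in range(4)])
d=np.load('pics/end.npz'); 
for uv in [(265*1.6,52*1.6),(265*1.6,23*1.6)]: print('tip corner',onz(d['K'],d['T'],uv,.005).round(4))
```

```text
[0.4685 0.0334] -0.0439 0.0874
[0.5684 0.0118] 0.0582 0.0905
[ 0.5466 -0.0676] 0.0562 0.0083
[ 0.448  -0.0488] -0.0439 0.0027
[ 0.5079 -0.0178] 0.0067 0.0472
[np.float64(0.085), np.float64(0.102), np.float64(0.082), np.float64(0.1)]
tip corner [0.4375 0.3072 0.005 ]
tip corner [0.4243 0.343  0.005 ]
```

The panel is flat (about 82–85 x 102 mm in outline), its centre 47 mm from the groove and 7 mm off the middle. That is within limits, so I'm handing in.

```bash
python3 -c "
from station import ctrl; print(ctrl.hand_in())"
```

```text
the job is handed in; nothing more can be done
None
```

I handed the job in at about 25 s: the loupe stands upright in the tray, the panel lies turned over on the other bed (centre about 47 mm from the groove, 7 mm off the middle), the lifter is flat in the tray, and the bystanders look unmoved; the hand-in gave no verdict.

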